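Fetch a slotted carrier from a deep well with a lifting key

TASK

Take the lifting key from its stand and use it to fetch the slotted carrier from the bottom of its deep well: feel the key's T-foot gently into the slot, give it a quarter turn, lift the carrier out and set it down gently, fully home and upright, in the square pocket of the receiver. Then turn the key free and hang it back in its stand, collar resting on the stand. Press only lightly on the carrier, move it only with the key and never with the fingers, do not drop or fling it, and leave the two plain inserts in their wells.

Things in the scene. Friction and masses are not known exactly. Their poses are not given: they have to be found in the camera images.
- block: Fixed bare-metal block, 78 (x) x 210 (y) x 130 mm high, origin at the centre of its underside. Three square wells, 50 x 50 mm, open at the top in a row along its y (centres at y = -66, 0, 66 mm), floors 10 mm above the underside (120 mm deep). One well, any of them, holds the slotted carrier, the other two a plain insert each.
- carrier_top (a point): Slotted carrier, 46 x 46 x 45 mm, 0.2 to 0.4 kg, loose at a well's bottom with 2 mm play each side; white plastic with a steel cap. This point: its middle at the level of the cap's upper face, 41 mm above its underside; z up, x along the slot. The slot is 24 (x) x 8.5 (y) mm, but seldom here: the cap sits shifted up to 8 mm to +y or -y (4 N slides it) and no reading tells where.
- key_grip (a point): Lifting key, loose, 0.16 kg, hanging upright in its stand. This point is the centre of its black handle (30 mm along x, 16 mm thick along y, 57 mm tall), to be pinched across the 16 mm from above; z up.
- key: The same key; origin at the centre of the T-foot's underside (rod extended), 140 mm below the handle's centre, same axes. T-foot: steel bar 20 (x) x 6 (y) x 5 (z) mm on a 6 mm round rod. The rod is sprung: pushed up, it slides up to 8 mm into the handle, at 2 N to start and 0.5 N more per mm, then stops solid; it cannot turn in the handle, nor be pulled farther out.
- key_collar (a point): The same key; centre of the underside of its round collar (44 mm across, 5 mm thick), 108 mm above the T-foot's underside and 32 mm below the handle's centre.
- carrier: The same carrier; origin at the centre of its underside. Two rails beside the cap's middle 25 mm stand 4 mm over it. Under the 4 mm cap a cavity (floor 22 mm above the underside, 15 mm high) where the T-foot can turn. Ribs under the cap, 3 mm deep, leave a 10 mm groove along y: the T-foot, a quarter turned, seats there and hangs the carrier, T-foot's underside 32 mm above the carrier's.
- stand_top (a point): Fixed grey key stand, 70 x 70 x 118 mm high, with one round vertical hole of 32 mm diameter and 112 mm depth; this point is the centre of the hole's mouth, in the top face. The key hangs with its T-foot and rod in the hole and the collar on the top face.
- receiver_floor (a point): Fixed grey receiver, 67 x 67 x 26 mm on a thin 95 mm square foot, with a square pocket 51 x 51 mm open at the top; this point is the centre of the pocket's floor, 8 mm above the table, 18 mm below its rim; x and y along its sides, z up. The carrier may stand in it with the slot along x or y.
- insert1_top (a point): Plain insert in a well: white 46 mm square block 30 mm tall with a round steel knob 24 mm across and 8 mm high, no slot; this point is the top of the knob. To be left alone.
- insert2_top (a point): The other plain insert, the same. To be left alone.
Mind the look-alikes: they are no part of the job. What is shaped like the part that bears stand_top but orange is not meant. What is shaped like the key but orange is not meant.

How it is judged:
By the outcome, as a careful person would: the job done as asked, in the order asked, and still so for the second after the job is handed in, with the robot touching nothing.
It also fails if it takes over 72 s, if anything falls off the work surface, if the arm or the gripper's body presses on something with over 40 N, if the wrist force passes 120 N, or if a joint passes its speed limit or range.

ROBOT

A 6-joint arm with a two-finger parallel gripper is mounted at the origin on the work surface. World frame = base frame: x ahead of the robot, y to its left, z up, the work surface at z = 0. Lengths are in m, angles in rad, forces in N, time in s.
With the tool pointing down it reaches from about 0.4 to 0.825 m from the base axis. Payload 7 kg.
Tool frame: the origin (TCP) lies at the centre of the arm's flange, where the gripper is bolted on; the fingertips stand 178 mm ahead of it and the grasp point (between the pads) lies 159 mm ahead of it; z points along the fingers, y is the direction in which the jaws open and shut (so a half turn about z gives the same grasp; the last joint's range is limited). The gripper opens to 88 mm and grips with 3 to 60 N. Pads are 19 mm wide; open, the fingers measure 130 mm over their backs; the gripper's body (78 mm by 193 mm) begins 47 mm behind the grasp point.
Start: joints at [-1.013, 0.359, 0.012, 0, -1.224, -0.288], TCP at [0.18, -0.651, 0.405] pointing down, gripper open.
Joint ranges: [-3.07, 3.07], [-1.43, 2.12], [-1.02, 1.25], [-3.03, 1.67], [-3.05, -0], [-3.03, 3.03]. Speed limits (rad/s): [2.39, 2.39, 3.01, 3.14, 3.14, 3.14].

INTERFACE

Orientations are given as [roll, pitch, yaw] about the fixed x, y, z axes, in that order (R = Rz(yaw) Ry(pitch) Rx(roll)).
In Python, from station import * gives the robot as it stands.
- The arm moves only by the tool send_rows, never from a script. Its argument "motion" is a list of rows, each an object with "offset": the shift along the tool's x, y, z in cm, a list of three; "turn": the turn about the tool's z in degrees. In form: [{"offset": [x, y, z], "turn": turn}, ...]. A call has 1 to 8 rows; each row is the pose to reach, as a shift and turn from the pose commanded when the call began, along the tool's axes at that moment; what a row does not reach only later rows make up. A row lasts 1/10 s, in which the tool goes at most 50 mm and 8.59 degrees, less where a joint would pass 70% of its speed; a pose out of reach is approached as far as the arm can. A call with a gripper value outside its range is refused whole. "hand" is the opening, from -1 (shut) to 1 (fully open), set as the call begins (left out, the last holds). The fingers move at their own pace and stop on an object; "squeeze" is the grip in N (left out, the last holds). Time passes only in rows, so rows that repeat a pose let the fingers close. It gives the time, the measured TCP pose, the force and the opening at its end, in the units of the state.
- get_state(): the state, without advancing time (a new reading comes with each control period).
- grab_frame(name): name is "scene" or "side" or "wrist"; returns a dict with "frame" (420x560x3 uint8, blue, green, red), "range_z" (420x560 float32, m along the optical axis (not along the pixel's ray), 0 where there is no reading), "vertical_fov" (degrees; the focal length in pixels is half the picture's height over the tangent of half this angle, whatever the lens; pixels are square), "cx", "cy" (the principal point, pixels), "k1" (the pictures are not rectified: a ray, as slopes to the right and down, at radius r is drawn at 1 + k1 r^2 times it, then the intrinsics apply), "cam_to_world" (4x4, takes a point from camera to world coordinates). Camera axes: x right, y up, looking along -z (the intrinsics and any distortion apply to the point x, -y, -z); pixel columns grow to the right and rows downward; lengths in m; the calibration is good to about 2 mm. A picture is of the moment at which its call begins.
- job_done(): hands the job in, once; it reports no verdict.
The state is a dict: "t": time; "q": joint angles; "qd": joint speeds; "joint_efforts": joint torques, N m; "eef_pos": TCP position; "ee_rot": TCP orientation; "force": force on the tool from outside, world axes, zero at the start; "moment": the same for the moment, N m; "width": finger opening in m.
Only numpy, scipy, OpenCV 4.12 (cv2) and the standard library are available. Lean on these libraries where they do the work, as an engineer would, in place of code of your own. Each camera call takes 0.05 s, during which the arm holds its last target. There are 200 camera calls.

## Working session

There is one attempt and no reset: what is moved stays moved. The work goes in short steps, Python scripts to look and compute and a tool call to move; the robot and the scene stay as the last step left them, time stands still between calls to the robot, and variables do not carry over. Pictures are saved under pics/ and viewed, about 8 in all and at most 12, crops included, and the job is handed in when it is done.

Besides the shell and the picture viewer there is one more tool, called after "Request:" as a command line: name --argument value ..., lists and objects as JSON in quotes. send_rows: Moves the arm, as the interface text tells. Its arguments: {"type":"object","properties":{"motion":{"type":"array"},"hand":{"type":"number"},"squeeze":{"type":"number"}},"required":["motion"]}

```bash
mkdir -p pics; cat > h.py <<'E'
from station import *
import numpy as np, cv2, pickle
def grab(n):
    f=grab_frame(n); pickle.dump(f,open(f'pics/{n}.pkl','wb')); return f
def pts(f):
    d=f['range_z']; h,w=d.shape; F=h/2/np.tan(np.radians(f['vertical_fov'])/2)
    v,u=np.mgrid[:h,:w].astype(float); K=np.array([[F,0,f['cx']],[0,F,f['cy']],[0,0,1]])
    s=undist(f,np.stack([u.ravel(),v.ravel()],1)).reshape(h,w,2)
    P=np.stack([s[...,0]*d,-s[...,1]*d,-d,np.ones_like(d)],-1)
    W=P@np.array(f['cam_to_world']).T
    W=W[...,:3]; W[d<=0]=np.nan; return W
def undist(f,uv):
    h=f['frame'].shape[0];F=h/2/np.tan(np.radians(f['vertical_fov'])/2)
    K=np.array([[F,0,f['cx']],[0,F,f['cy']],[0,0,1]])
    return cv2.undistortPointsIter(np.asarray(uv,float).reshape(-1,1,2),K,np.array([f['k1'],0,0,0.]),None,None,(3,50,1e-9)).reshape(-1,2)
def ray(f,uv,z):
    s=undist(f,uv); M=np.array(f['cam_to_world']); d=np.c_[s[:,0],-s[:,1],-np.ones(len(s))]@M[:3,:3].T
    o=M[:3,3]; return o+d*((z-o[2])/d[:,2])[:,None]
E
python3 - <<'E'
from h import *
ims=[]
for n in('scene','side','wrist'):
    f=grab(n); print(n,f['vertical_fov'],f['cx'],f['cy'],f['k1'],np.round(f['cam_to_world'],3).tolist()); ims.append(f['frame'])
cv2.imwrite('pics/a.png',ims[0]);cv2.imwrite('pics/b.png',np.vstack([cv2.resize(i,(400,300)) for i in ims[1:]]))
print(get_state())
E
```

```text
scene 50.767811380595234 282.6899287576564 207.2187280250416 -0.13528144150698143 [[-0.75, -0.501, 0.431, 0.955], [0.661, -0.587, 0.468, 0.418], [0.019, 0.636, 0.772, 0.857], [0.0, 0.0, 0.0, 1.0]]
side 45.425788060938366 276.49697643306257 207.02224566222924 -0.14722917698757712 [[-0.916, 0.31, -0.254, 0.264], [-0.401, -0.696, 0.596, 0.581], [0.008, 0.648, 0.762, 0.904], [0.0, 0.0, 0.0, 1.0]]
wrist 61.991599506191726 276.8419775509439 206.20833693957505 -0.051065083302778716 [[-0.266, -0.923, -0.277, 0.105], [0.964, -0.254, -0.077, -0.671], [0.001, -0.288, 0.958, 0.383], [0.0, 0.0, 0.0, 1.0]]
{'t': 0.15, 'q': array([-1.01288481e+00,  3.59221907e-01,  1.12874792e-02, -2.05776492e-04,
       -1.22410889e+00, -2.88081254e-01]), 'qd': array([-0.00244701, -0.00109113,  0.00215241,  0.00214615,  0.00054283,
       -0.00055783]), 'joint_efforts': array([-2.01100411e-03, -5.83277607e+01,  2.93289042e+01,  7.00120747e+00,
        8.77325510e-03, -1.11169779e-04]), 'eef_pos': array([ 0.17987409, -0.65045264,  0.40395477]), 'ee_rot': array([ 3.14034208e+00, -1.68813900e-04, -2.87183232e+00]), 'force': array([-0.2913483 , -0.28100958, -0.04446975]), 'moment': array([-0.03013516,  0.00576405,  0.0287134 ]), 'width': 0.08757392894769993}
```

View pics/a.png

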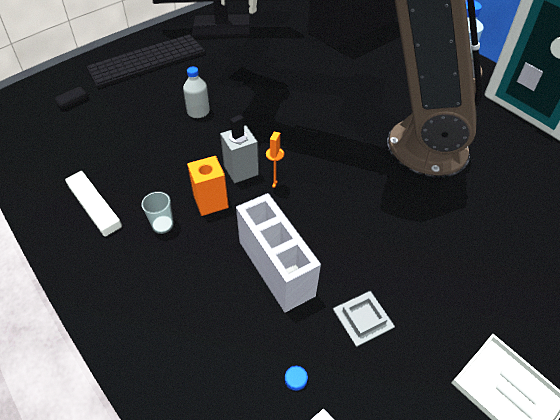

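View pics/b.png

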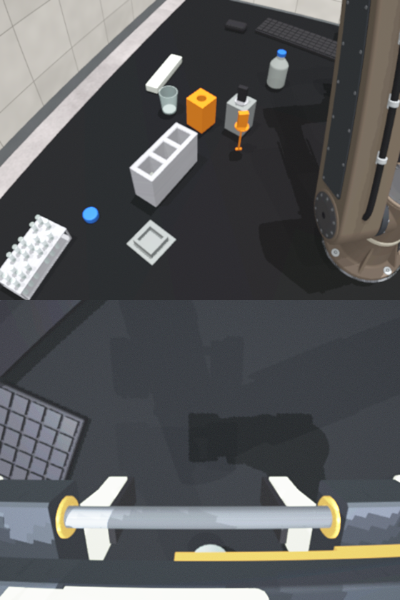

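The scene shows the grey stand with the black handle at (238,130), the orange decoys at (207,185) and (275,155), the block at (278,250) and the receiver at (363,318). Next I measure these from the depth clouds.

```bash
cat > m.py <<'E'
from h import *
def rect(P): 
    r=cv2.minAreaRect((P[:,:2]*1000).astype(np.float32)); return np.round(r[0],1),np.round(r[1],1),round(r[2],1)
for n in('scene','side'):
    f=pickle.load(open(f'pics/{n}.pkl','rb')); W=pts(f); hsv=cv2.cvtColor(f['frame'],cv2.COLOR_BGR2HSV)
    z=W[...,2]; x=W[...,0];y=W[...,1]
    reg=(x>.2)&(x<.9)&(y>-.6)&(y<.5)
    def comps(m,lab,minpx):
        m=cv2.morphologyEx(m.astype(np.uint8),cv2.MORPH_OPEN,np.ones((2,2)))
        k,L,S,C=cv2.connectedComponentsWithStats(m)
        for i in range(1,k):
            if S[i,4]>minpx:
                P=W[L==i]; print(n,lab,S[i,4],C[i].round(),rect(P),'z',np.median(P[:,2]).round(4))
    grey=(hsv[...,1]<60)&(hsv[...,2]>70)
    comps(reg&grey&(abs(z-.13)<.005),'blocktop',80)
    comps(reg&grey&(abs(z-.118)<.006),'standtop',60)
    comps(reg&(hsv[...,2]<70)&(z>.145)&(z<.19),'handle',20)
    comps(reg&grey&(abs(z-.026)<.005),'rim',60)
    comps(reg&grey&(abs(z-.008)<.003),'floor',60)
    comps(reg&grey&(abs(z-.004)<.004),'foot',60)
    comps(reg&(z>.135)&(hsv[...,1]>=150),'orange',20)
E
python3 m.py
python3 - <<'E'
import cv2,pickle,numpy as np
a=pickle.load(open('pics/scene.pkl','rb'))['frame'];b=pickle.load(open('pics/side.pkl','rb'))['frame']
A=cv2.resize(a[100:345,180:400],None,fx=2.4,fy=2.4,interpolation=cv2.INTER_CUBIC)
B=cv2.resize(b[110:300,160:380],(400,345),interpolation=cv2.INTER_CUBIC)
o=np.zeros((max(A.shape[0],345),A.shape[1]+10,3),np.uint8);o[:A.shape[0],:A.shape[1]]=A
cv2.imwrite('pics/c.png',o)
E
```

```text
scene blocktop 1858 [279. 239.] (array([556.8, -14.5]), array([326.1,  75.8]), 63.5) z nan
scene standtop 72 [194.  82.] (array([ 423., -547.]), array([24.5, 43.3]), 67.3) z 0.1149
scene standtop 429 [240. 141.] (array([ 432.8, -323.2]), array([230. ,  85.5]), 51.0) z nan
scene standtop 100 [261. 209.] (array([576.1, -50.7]), array([35.3, 67.9]), 26.8) z 0.1151
scene standtop 109 [277. 231.] (array([589.4,  15. ]), array([35.2, 67.6]), 26.7) z 0.116
scene standtop 91 [291. 252.] (array([604.8,  67.8]), array([24.7, 51.7]), 45.8) z nan
scene standtop 72 [295. 280.] (array([637.8, 119.7]), array([ 3.4, 52.3]), 74.2) z nan
scene handle 178 [238. 124.] (array([ 406.2, -346.7]), array([234.3,  23.3]), 47.8) z nan
scene rim 73 [245. 173.] (array([ 475.6, -240.8]), array([21.1, 83.5]), 88.8) z 0.0211
scene rim 1148 [ 93. 202.] (array([ 838.8, -431. ]), array([245.2,  51.2]), 86.5) z nan
scene rim 462 [366. 314.] (array([540.9, 240.8]), array([63.6, 78.9]), 74.6) z nan
scene floor 392 [366. 316.] (array([545.7, 238. ]), array([53.2, 52.3]), 74.1) z nan
scene foot 65 [363. 297.] (array([519.5
[... 1259 characters left out ...]
), 0.0) z nan
side rim 65 [387. 116.] (array([ 403.6, -550.3]), array([82.2, 38.4]), 41.3) z 0.0233
side rim 78 [220. 277.] (array([585.6, 107.9]), array([64. , 25.5]), 52.8) z 0.0213
side rim 542 [211. 335.] (array([544.6, 235.5]), array([68. , 63.9]), 74.6) z nan
side floor 488 [212. 336.] (array([545.7, 237. ]), array([45.7, 59.3]), 62.7) z nan
side foot 967 [213. 345.] (array([543.7, 235. ]), array([100.5,  98.7]), 74.4) z nan
side foot 1073 [ 68. 370.] (array([765.5, 410.1]), array([181.1,  31.7]), 89.8) z nan
side orange 107 [395.  75.] (array([ 416.4, -662.9]), array([ 27. , 247.5]), 0.3) z nan
side orange 226 [341. 164.] (array([ 433.4, -211.6]), array([106.7,  27.8]), 84.5) z 0.1553
```

View pics/c.png

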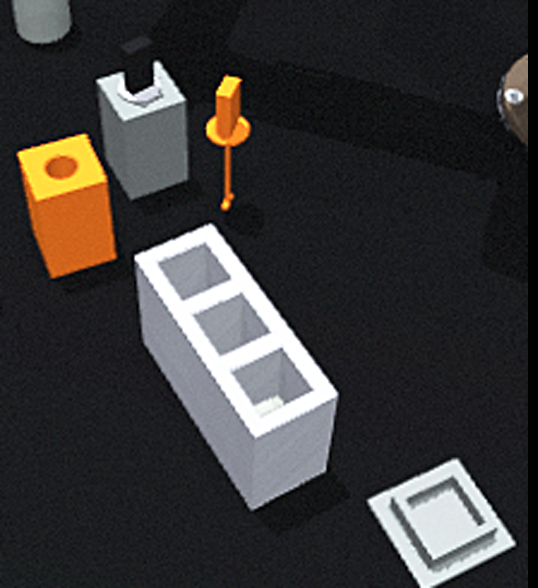

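```bash
cat > m2.py <<'E'
from h import *
def rect(P): 
    r=cv2.minAreaRect((P[:,:2]*1000).astype(np.float32)); return np.round(r[0],1),np.round(r[1],1),round(r[2],1)
if __name__=='__main__':
  for n in('scene','side'):
    f=pickle.load(open(f'pics/{n}.pkl','rb')); W=pts(f); z=W[...,2]; x=W[...,0];y=W[...,1]
    def go(lab,c,R,zr,zt,k=3,minpx=30):
        m=(np.hypot(x-c[0],y-c[1])<R)&(z>zr[0])&(z<zr[1]); m=m.astype(np.uint8)
        if k: m=m&cv2.morphologyEx(m,cv2.MORPH_OPEN,np.ones((k,k),np.uint8))
        q,L,S,C=cv2.connectedComponentsWithStats(m)
        if q<2: print(n,lab,'none');return
        i=1+np.argmax(S[1:,4]); v,u=np.nonzero(L==i); P=ray(f,np.c_[u,v],zt)
        print(n,lab,S[i,4],C[i].round(),rect(P),'z',np.median(W[L==i][:,2]).round(4))
    go('block',(.58,0),.16,(.124,.136),.13)
    go('stand',(.45,-.31),.09,(.111,.1215),.118,2)
    go('collar',(.45,-.31),.06,(.1205,.130),.123,2)
    go('handletop',(.45,-.31),.08,(.172,.19),.1785,0)
    go('handle',(.45,-.31),.08,(.14,.19),.1785,0)
    go('rim',(.544,.237),.06,(.022,.031),.026,2)
    go('foot',(.544,.237),.08,(.001,.03),.003,2)
    go('okey',(.42,-.22),.06,(.08,.2),.18,2)
E
python3 m2.py
```

```text
scene block 1899 [278. 238.] (array([607.1,  23.1]), array([212.5,  79.6]), 79.0) z 0.1286
scene stand 321 [239. 141.] (array([ 479.2, -267. ]), array([74.6, 71.5]), 74.8) z 0.1168
scene collar 21 [242. 137.] (array([ 472. , -262.3]), array([12.6, 21.2]), 61.7) z 0.1221
scene handletop 68 [236. 119.] (array([ 477.8, -268.8]), array([21.2, 33. ]), 89.0) z 0.1789
scene handle 198 [237. 124.] (array([ 488. , -255.9]), array([69.5, 28.3]), 53.1) z 0.1646
scene rim 355 [366. 314.] (array([547.9, 238.8]), array([65.2, 68.5]), 76.1) z 0.0251
scene foot 1685 [364. 318.] (array([547.1, 238.3]), array([94.7, 97.7]), 76.4) z 0.0078
scene okey 181 [251. 144.] (array([ 505.4, -180. ]), array([73.4, 22.4]), 58.1) z 0.1137
side block 1906 [229. 213.] (array([603. ,  22.6]), array([212.4,  81.6]), 78.2) z 0.1293
side stand 348 [339. 146.] (array([ 471.5, -268. ]), array([76.3, 69.5]), 78.3) z 0.1174
side collar 59 [340. 144.] (array([ 471.4, -261.9]), array([39.8, 20.6]), 3.6) z 0.1229
side handletop 87 [340. 123.] (array([ 474.7, -271.2]), array([30.2, 23.6]), 0.1) z 0.1793
side handle 246 [340. 128.] (array([ 470.7, -253.7]), array([31.8, 64. ]), 12.0) z 0.1661
side rim 424 [211. 334.] (array([543.3, 236.4]), array([69.2, 65.4]), 74.9) z 0.0256
side foot 2070 [212. 339.] (array([543.1, 233.7]), array([101.1,  99.7]), 75.8) z 0.0077
side okey 441 [343. 162.] (array([ 431.4, -147.4]), array([ 39. , 108.9]), 10.9) z 0.1194
```

```bash
cat > go.py <<'E'
import sys
from h import *
# usage: x y z yaw(deg): target TCP -> offset cm and turn deg from the current pose
def off(x,y,z,yaw):
    s=get_state(); p=s['eef_pos']; r=s['ee_rot']
    from scipy.spatial.transform import Rotation as Ro
    R=Ro.from_euler('xyz',r).as_matrix()
    o=R.T@(np.array([x,y,z])-p)*100; dy=(np.degrees(r[2])-yaw+180)%360-180
    print('offset',o.round(2),'turn',round(dy,2),'t',s['t'],'q',s['q'].round(2),'rp',np.degrees(r).round(2))
if __name__=='__main__': off(*map(float,sys.argv[1:5]))
E
python3 go.py .553 -.27 .404 180
```

```text
offset [-4.610e+01  2.673e+01  2.000e-02] turn 15.46 t 0.15 q [-1.01  0.36  0.01 -0.   -1.22 -0.29] rp [ 1.7993e+02 -1.0000e-02 -1.6454e+02]
```

Request:
send_rows --motion '[{"offset": [-46, 26.6, 0], "turn": 15}, {"offset": [-46, 26.6, 0], "turn": 15}, {"offset": [-46, 26.6, 0], "turn": 15}, {"offset": [-46, 26.6, 0], "turn": 15}, {"offset": [-46, 26.6, 0], "turn": 15}, {"offset": [-46, 26.6, 0], "turn": 15}, {"offset": [-46, 26.6, 0], "turn": 15}, {"offset": [-46, 26.6, 0], "turn": 15}]'

```text
t: 0.95
eef_pos: [0.4602, -0.3647, 0.4047]
ee_rot: [3.142, 0.0, -3.134]
force: [0.3, -0.7, 0.8]
width: 0.0874
```

```bash
python3 go.py .553 -.27 .404 180
```

```text
offset [-9.36  9.39  0.07] turn 0.46 t 0.95 q [-0.34  0.22 -0.19 -0.   -1.17 -1.23] rp [ 1.8000e+02  1.0000e-02 -1.7954e+02]
```

Request:
send_rows --motion '[{"offset": [-9.3, 9.4, 0], "turn": 0}, {"offset": [-9.3, 9.4, 0], "turn": 0}, {"offset": [-9.3, 9.4, 0], "turn": 0}, {"offset": [-9.3, 9.4, 0], "turn": 0}, {"offset": [-9.3, 9.4, 0], "turn": 0}]'

```text
t: 1.45
eef_pos: [0.5518, -0.2709, 0.4041]
ee_rot: [3.141, -0.001, -3.132]
force: [-0.5, 0.0, 0.9]
width: 0.0878
```

```bash
python3 - <<'E'
from h import *
f=grab('wrist'); cv2.imwrite('pics/w1.png',f['frame']); W=pts(f)
from m2 import rect
x,y,z=W[...,0],W[...,1],W[...,2]
def go(lab,R,zr,zt,k):
    m=((np.hypot(x-.475,y+.268)<R)&(z>zr[0])&(z<zr[1])).astype(np.uint8)
    m=m&cv2.morphologyEx(m,cv2.MORPH_OPEN,np.ones((k,k),np.uint8)); v,u=np.nonzero(m); P=ray(f,np.c_[u,v],zt)
    print(lab,len(P),u.mean().round(),v.mean().round(),rect(P),np.median(W[m>0][:,2]))
go('handle',.06,(.170,.19),.1785,5)
go('collar',.05,(.1207,.13),.123,3)
go('stand',.06,(.111,.1207),.118,5)
print(get_state()['eef_pos'],get_state()['ee_rot'])
E
python3 go.py .681 .007 .404 168.6
```

```text
handle 1469 275.0 107.0 (array([ 477.7, -272.6]), array([15.8, 29.7]), 89.8) 0.17912730603226654
collar 1313 275.0 105.0 (array([ 477.3, -272.6]), array([42.9, 41.8]), 67.0) 0.1222495664372914
stand 6369 276.0 101.0 (array([ 476.3, -272.5]), array([69.7, 70.3]), 75.8) 0.11730203345163942
[ 0.55129178 -0.27157456  0.40429994] [ 3.14143026e+00 -8.27906534e-04 -3.13306603e+00]
offset [-1.321e+01  2.775e+01  2.000e-02] turn 11.89 t 1.5 q [-0.14  0.26 -0.13 -0.   -1.18 -1.42] rp [ 1.7999e+02 -5.0000e-02 -1.7951e+02]
```

View pics/w1.png

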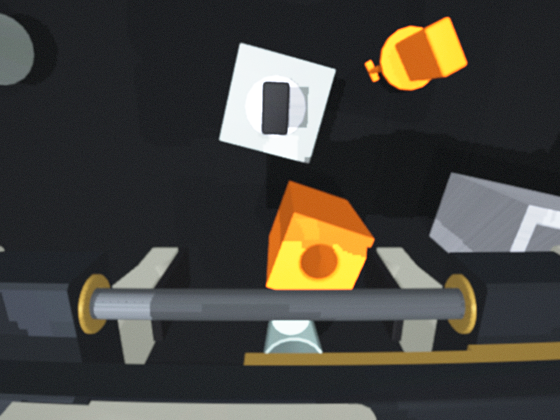

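Request:
send_rows --motion '[{"offset": [-13.2, 27.7, 0], "turn": 12}, {"offset": [-13.2, 27.7, 0], "turn": 12}, {"offset": [-13.2, 27.7, 0], "turn": 12}, {"offset": [-13.2, 27.7, 0], "turn": 12}, {"offset": [-13.2, 27.7, 0], "turn": 12}, {"offset": [-13.2, 27.7, 0], "turn": 12}, {"offset": [-13.2, 27.7, 0], "turn": 12}, {"offset": [-13.2, 27.7, 0], "turn": 12}]'

```text
t: 2.3
eef_pos: [0.6815, 0.007, 0.404]
ee_rot: [-3.141, -0.001, 2.941]
force: [-0.1, -1.1, -0.3]
width: 0.0877
```

```bash
python3 - <<'E'
from h import *
f=grab('wrist'); cv2.imwrite('pics/w2.png',cv2.resize(f['frame'][:300],None,fx=1.42,fy=1.42,interpolation=cv2.INTER_CUBIC)); W=pts(f)
from m2 import rect
x,y,z=W[...,0],W[...,1],W[...,2]
m=((np.hypot(x-.605,y-.023)<.16)&(z>.122)&(z<.137)).astype(np.uint8)
m=m&cv2.morphologyEx(m,cv2.MORPH_OPEN,np.ones((5,5),np.uint8)); v,u=np.nonzero(m); P=ray(f,np.c_[u,v],.13)
print('block',len(P),rect(P),np.median(W[m>0][:,2]),u.min(),u.max(),v.min(),v.max())
for t in(-66,0,66):
    c=np.array([.605,.023])+t/1000*np.array([np.cos(np.radians(78.6)),np.sin(np.radians(78.6))])
    k=(np.hypot(x-c[0],y-c[1])<.018)&(z<.11); print(t,c.round(3),np.percentile(z[k],[5,25,50,75,95]).round(4))
s=get_state();print(s['t'],s['eef_pos'],s['ee_rot'])
E
python3 go.py .4775 -.2725 .404 179.8
```

```text
block 19216 (array([605.5,  21.2]), array([209.9,  78.1]), 78.9) 0.12913730978281504 122 429 43 159
-66 [ 0.592 -0.042] [0.0384 0.0394 0.0461 0.0474 0.0483]
0 [0.605 0.023] [0.0382 0.0391 0.0402 0.0471 0.0481]
66 [0.618 0.088] [0.0305 0.0319 0.0499 0.0511 0.0548]
2.35 [0.68101675 0.00584273 0.40429314] [-3.14116818e+00 -7.46309639e-04  2.94014078e+00]
offset [ 14.37 -31.34   0.05] turn -11.34 t 2.35 q [ 0.29  0.37  0.03  0.   -1.23 -2.07] rp [-1.7998e+02 -4.0000e-02  1.6846e+02]
```

View pics/w2.png

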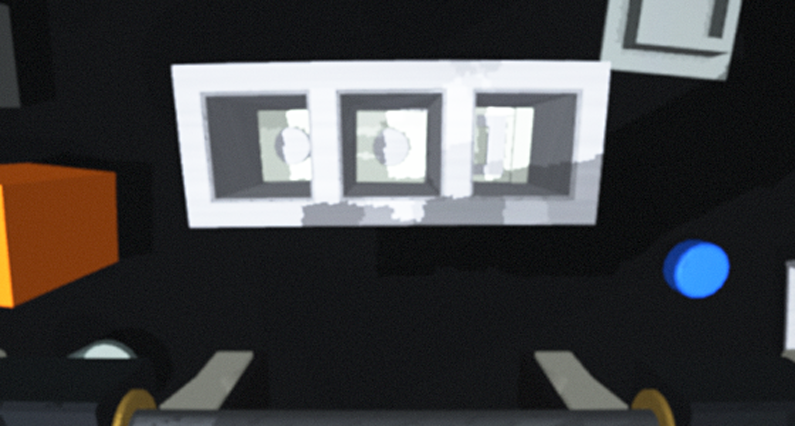

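The two plain inserts (knobs at about (293,145) and (390,147)) are in the first wells. The carrier, with rails and no knob, is at (505,145), in the +y well, so I take a close look straight down into it.

```bash
python3 go.py .695 .071 .35 168.9
```

```text
offset [-0.07  6.67  5.43] turn -0.44 t 2.35 q [ 0.29  0.37  0.03  0.   -1.23 -2.07] rp [-1.7998e+02 -4.0000e-02  1.6846e+02]
```

Request:
send_rows --motion '[{"offset": [-0.2, 6.6, 5.4], "turn": 0}, {"offset": [-0.2, 6.6, 5.4], "turn": 0}, {"offset": [-0.2, 6.6, 5.4], "turn": 0}, {"offset": [-0.2, 6.6, 5.4], "turn": 0}]'

```text
t: 2.75
eef_pos: [0.696, 0.0691, 0.3503]
ee_rot: [-3.141, -0.001, 2.939]
force: [0.7, -1.2, 0.6]
width: 0.0876
```

```bash
python3 - <<'E'
from h import *
f=grab('wrist'); W=pts(f)
from m2 import rect
x,y,z=W[...,0],W[...,1],W[...,2]
c=np.array([.618,.086]); a=np.radians(78.9); by=np.array([np.cos(a),np.sin(a)]); bx=np.array([by[1],-by[0]])
m=(np.hypot(x-c[0],y-c[1])<.036)&(z<.1); v,u=np.nonzero(m); print(u.min(),u.max(),v.min(),v.max())
D=np.c_[x[m],y[m]]-c; X=D@bx*1000; Y=D@by*1000; Z=z[m]*1000
H=np.full((30,30),-1.)
for i in range(30):
    for j in range(30):
        k=(abs(X-(i-15)*2)<1)&(abs(Y-(j-15)*2)<1)
        if k.sum(): H[i,j]=np.median(Z[k])
print('rows bx -30..28, cols by -30..28'); 
for r in H[2:-2]: print(' '.join('%2d'%q if q>0 else ' .' for q in r[2:-2]))
im=f['frame'][max(v.min()-15,0):v.max()+15,max(0,u.min()-15):u.max()+15]; s=500/max(im.shape[:2])
g=f['range_z'][max(v.min()-15,0):v.max()+15,max(0,u.min()-15):u.max()+15]
im=cv2.convertScaleAbs(im,alpha=.8)
cv2.imwrite('pics/w3.png',cv2.resize(im,None,fx=s,fy=s,interpolation=cv2.INTER_CUBIC))
mm=((z>.122)&(z<.137)&(np.hypot(x-.605,y-.023)<.2)).astype(np.uint8)
mm&=cv2.morphologyEx(mm,cv2.MORPH_OPEN,np.ones((5,5),np.uint8)); 
# well mouth hole near c
inv=(1-mm); q,L,S,C=cv2.connectedComponentsWithStats(inv)
for i in range(q):
    if 2000<S[i,4]<60000: 
        vv,uu=np.nonzero(L==i); print('hole',S[i],rect(ray(f,np.c_[uu,vv],.13)))
print(get_state()['t'],get_state()['eef_pos'])
E
python3 go.py .4775 -.2725 .404 179.8
```

```text
238 319 56 139
rows bx -30..28, cols by -30..28
 . 93 93 82 81 87 89 92 91  . 88  . 96 93  .  .  . 93  .  . 92 99  . 89 72 84
 . 75 72 72 71 72 68 72 71 70 71 71 71 69 73 72 70 69 72 72 69 68 69 67 70 60
 . 69 54 54 54 54 53 50 50 49 49 50 50 50 50 49 50 50 49 50 53 54 54 53 54 47
 . 73 54 53 54 54 54 50 50 50 50 50 50 50 50 49 50 49 50 50 54 54 54 55 54 51
 . 74 54 54 54 54 53 50 50 49 50 50 51 50 50 50 50 39 32 32 54 54 53 54 54 49
 . 71 54 54 54 54 54 50 50 50 50 50 49 50 50 50 50 31 31 32 53 54 54 54 54 49
 . 75 54 53 54 54 53 50 50 50 50 50 50 50 50 50 50 31 31 31 54 54 53 54 54 58
 . 71 53 54 54 54 53 49 40 40 41 50 50 49 50 49 50 30 31 32 54 54 54 54 54 57
 . 76 53 53 54 54 52 32 30 31 32 40 50 50 50 50 50 30 31 52 54 54 53 54 54 54
 . 73 54 53 54 53 54 31 30 31 31 40 50 50 50 49 50 31 31 43 54 54 54 54 53 66
 . 74 54 54 54 54 53 32 31 31 31 49 50 50 49 50 50 30 31 53 54 54 53 53 54 51
 . 75 53 54 54 54 52 32 31 31 31 40 49 49 50 49 50 31 31 32 54 54 54 54 54 60
 . 72 53 53 53 54 53 31 31 31 31 31 50 51 49 50 49 30 31 53 54 53 54 54 54 66
 . 76 53 53 54 53 53 31 31 31 31 50 49
[... 782 characters left out ...]
0 50 50 49 40 40 54 54 54 54 54 55 63
78 54 53 54 54 55 50 50 50 49 49 50 50 50 50 49 50 50 49 54 54 53 54 53 54 64
75  .  .  .  .  .  .  .  .  .  .  .  .  .  .  .  .  .  . 54 54 54 53 54 53 64
hole [    0    21   353   152 28279] (array([605.8,  22.9]), array([206.8,  78.1]), 78.9)
hole [ 234   47   91   97 8019] (array([617.4,  86.8]), array([49.6, 50.7]), 78.4)
hole [ 116   50   93   99 7648] (array([606.4,  22.9]), array([49.5, 51.6]), 80.0)
hole [   5   57   94   91 6856] (array([593.5, -38.9]), array([48.6, 48.7]), 79.3)
2.8 [0.6962205  0.06883748 0.35134212]
offset [ 14.55 -37.84  -5.26] turn -11.41 t 2.8 q [ 0.38  0.43 -0.    0.   -1.14 -2.15] rp [-1.7998e+02  3.0000e-02  1.6839e+02]
```

View pics/w3.png

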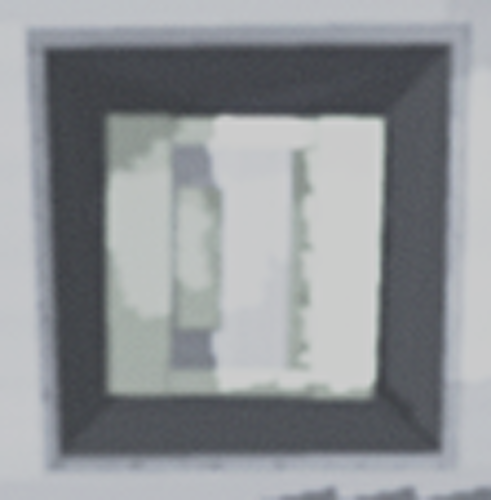

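The image shows the slot as a bright strip in the cap at (195,258), next to the left rail. The gap at the cap's other edge is at (303,258). So the slot runs along block x and is shifted to −y by about 8 mm. I refine it from the stored frame and go for the key.

Request:
send_rows --motion '[{"offset": [14.5, -37.8, -5.3], "turn": -11.4}, {"offset": [14.5, -37.8, -5.3], "turn": -11.4}, {"offset": [14.5, -37.8, -5.3], "turn": -11.4}, {"offset": [14.5, -37.8, -5.3], "turn": -11.4}, {"offset": [14.5, -37.8, -5.3], "turn": -11.4}, {"offset": [14.5, -37.8, -5.3], "turn": -11.4}, {"offset": [14.5, -37.8, -5.3], "turn": -11.4}, {"offset": [14.5, -37.8, -5.3], "turn": -11.4}]' --hand 0

```text
t: 3.6
eef_pos: [0.4805, -0.2664, 0.4048]
ee_rot: [-3.141, 0.003, 3.138]
force: [1.2, -0.0, 0.4]
width: 0.0441
```

```bash
python3 - <<'E'
from h import *
from m2 import rect
f=pickle.load(open('pics/wrist.pkl','rb')); W=pts(f); x,y,z=W[...,0],W[...,1],W[...,2]
c=np.array([.618,.086]); a=np.radians(78.9); by=np.array([np.cos(a),np.sin(a)]); bx=np.array([by[1],-by[0]])
X=(x-c[0])*bx[0]+(y-c[1])*bx[1]; Y=(x-c[0])*by[0]+(y-c[1])*by[1]
for lab,m,zt in(('slot',(abs(X)<.016)&(Y<-.001)&(Y>-.016)&(z<.04),.051),('cap',(abs(X)<.025)&(abs(Y)<.014)&(z<.0522)&(z>.047),.051),('rails',(abs(X)<.028)&(abs(Y)<.03)&(abs(z-.054)<.002),.055)):
    m=m.astype(np.uint8); 
    if lab!='slot': m&=cv2.morphologyEx(m,cv2.MORPH_OPEN,np.ones((3,3),np.uint8))
    v,u=np.nonzero(m); P=ray(f,np.c_[u,v],zt); D=(P[:,:2]-c)*1000; q=np.c_[D@bx,D@by]
    print(lab,len(P),'X/Y pct',np.percentile(q,[2,98],axis=0).round(1).tolist(),rect(P))
E
python3 go.py .4775 -.2725 .31 179.8
```

```text
slot 324 X/Y pct [[-11.1, -11.9], [11.0, -4.0]] (array([616.4,  78.2]), array([ 7.7, 22.2]), 77.8)
cap 1324 X/Y pct [[-22.5, -12.9], [22.4, 9.7]] (array([617.8,  85.1]), array([24.8, 45.4]), 77.7)
rails 1708 X/Y pct [[-22.0, -23.7], [22.0, 21.6]] (array([617.8,  84.8]), array([46.5, 45.4]), 77.2)
offset [ 0.32 -0.6   9.48] turn -0.03 t 3.6 q [-0.15  0.15 -0.27  0.   -1.15 -1.43] rp [-179.95    0.18  179.77]
```

Request:
send_rows --motion '[{"offset": [0.3, -0.6, 0], "turn": 0}, {"offset": [0.3, -0.6, 0], "turn": 0}, {"offset": [0.3, -0.6, 4], "turn": 0}, {"offset": [0.3, -0.6, 7], "turn": 0}, {"offset": [0.3, -0.6, 9], "turn": 0}, {"offset": [0.3, -0.6, 9.4], "turn": 0}, {"offset": [0.3, -0.6, 9.4], "turn": 0}, {"offset": [0.3, -0.6, 9.4], "turn": 0}]'

```text
t: 4.4
eef_pos: [0.4808, -0.2697, 0.31]
ee_rot: [-3.141, 0.002, 3.14]
force: [-0.3, -0.1, 0.3]
width: 0.0439
```

```bash
python3 go.py .4775 -.2725 .31 179.8
```

```text
offset [ 0.33 -0.28 -0.  ] turn 0.1 t 4.4 q [-0.16  0.24 -0.39  0.   -0.94 -1.42] rp [-1.7996e+02  1.1000e-01  1.7990e+02]
```

Request:
send_rows --motion '[{"offset": [0.3, -0.3, 0], "turn": 0}, {"offset": [0.3, -0.3, 0], "turn": 0}, {"offset": [0.3, -0.3, 0], "turn": 0}]'

```text
t: 4.7
eef_pos: [0.477, -0.2729, 0.3093]
ee_rot: [-3.141, 0.001, 3.139]
force: [0.3, 0.1, -0.2]
width: 0.0435
```

```bash
python3 go.py .4775 -.2725 .31 179.8
```

```text
offset [-0.05  0.04 -0.07] turn 0.04 t 4.7 q [-0.16  0.24 -0.4   0.   -0.94 -1.41] rp [-1.7999e+02  7.0000e-02  1.7984e+02]
```

Good. Close with a firm grip, then lift.

Request:
send_rows --motion '[{"offset": [0, 0, 0], "turn": 0}, {"offset": [0, 0, 0], "turn": 0}, {"offset": [0, 0, 0], "turn": 0}, {"offset": [0, 0, 0], "turn": 0}, {"offset": [0, 0, 0], "turn": 0}, {"offset": [0, 0, 0], "turn": 0}]' --hand -1 --squeeze 45

```text
t: 5.3
eef_pos: [0.4771, -0.2728, 0.3085]
ee_rot: [3.142, -0.0, 3.139]
force: [-0.9, 0.1, -0.4]
width: 0.0159
```

Request:
send_rows --motion '[{"offset": [0, 0, -2], "turn": 0}, {"offset": [0, 0, -5], "turn": 0}, {"offset": [0, 0, -9], "turn": 0}, {"offset": [0, 0, -12], "turn": 0}, {"offset": [0, 0, -14], "turn": 0}, {"offset": [0, 0, -15], "turn": 0}, {"offset": [0, 0, -15], "turn": 0}, {"offset": [0, 0, -15], "turn": 0}]'

```text
t: 6.1
eef_pos: [0.4768, -0.2726, 0.4572]
ee_rot: [3.141, -0.002, 3.139]
force: [0.8, 0.4, -1.3]
width: 0.0157
```

```bash
python3 - <<'E'
from h import *
f=grab('wrist'); g=grab('scene')
a=cv2.resize(f['frame'],(400,300)); b=cv2.resize(g['frame'][20:230,130:410],(400,300),interpolation=cv2.INTER_CUBIC)
cv2.imwrite('pics/k1.png',np.hstack([a,b])); print(get_state())
E
python3 go.py .6164 .0782 .459 168.3
```

```text
{'t': 6.2, 'q': array([-1.62841590e-01,  1.21718123e-01, -1.82824678e-01, -4.69071772e-04,
       -1.26888870e+00, -1.41044035e+00]), 'qd': array([ 1.71681673e-03,  2.14690218e-03,  4.18825719e-03,  3.62265006e-03,
       -1.85007597e-03, -1.14448551e-05]), 'joint_efforts': array([-4.02340564e-03, -4.10583937e+01,  3.06149662e+01,  7.39653960e+00,
       -7.00216577e-02, -6.21781528e-04]), 'eef_pos': array([ 0.47686755, -0.27262828,  0.45690922]), 'ee_rot': array([ 3.14073014e+00, -2.52994166e-03,  3.13896807e+00]), 'force': array([ 0.02859367,  0.58566026, -2.5844611 ]), 'moment': array([ 0.00676125, -0.03115893,  0.01805062]), 'width': 0.01579757380857658}
offset [-13.86  35.12  -0.21] turn 11.55 t 6.2 q [-0.16  0.12 -0.18 -0.   -1.27 -1.41] rp [ 1.7995e+02 -1.4000e-01  1.7985e+02]
```

View pics/k1.png

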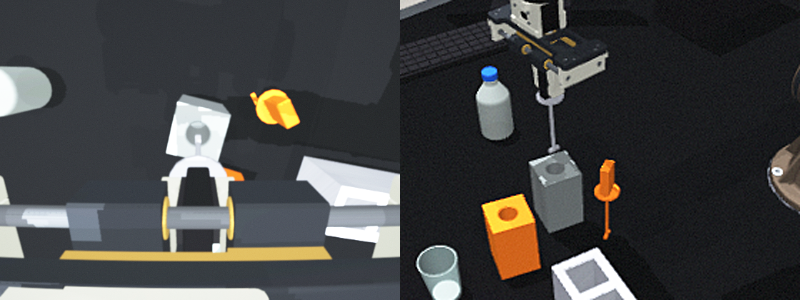

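Key is held upright, with its foot at (198,132) in the wrist half. I measure the foot against the TCP in the same frame, so that camera bias cancels.

Request:
send_rows --motion '[{"offset": [-13.9, 35.1, -0.2], "turn": 11.5}, {"offset": [-13.9, 35.1, -0.2], "turn": 11.5}, {"offset": [-13.9, 35.1, -0.2], "turn": 11.5}, {"offset": [-13.9, 35.1, -0.2], "turn": 11.5}, {"offset": [-13.9, 35.1, -0.2], "turn": 11.5}, {"offset": [-13.9, 35.1, -0.2], "turn": 11.5}, {"offset": [-13.9, 35.1, -0.2], "turn": 11.5}, {"offset": [-13.9, 35.1, -0.2], "turn": 11.5}]'

```text
t: 7.0
eef_pos: [0.6177, 0.0811, 0.4588]
ee_rot: [-3.141, -0.002, 2.94]
force: [0.6, -1.0, -2.1]
width: 0.0159
```

Request:
send_rows --motion '[{"offset": [0, 0, 0], "turn": 0}, {"offset": [0, 0, 0], "turn": 0}]'

```text
t: 7.2
eef_pos: [0.6171, 0.0788, 0.4587]
ee_rot: [-3.14, -0.003, 2.94]
force: [-2.1, -1.0, -1.7]
width: 0.0158
```

```bash
python3 - <<'E'
from h import *
from m2 import rect
f=pickle.load(open('pics/wrist.pkl','rb')); W=pts(f); x,y,z=W[...,0],W[...,1],W[...,2]
for a,b in((.155,.17),(.17,.19),(.19,.21),(.21,.23)):
    m=(np.hypot(x-.477,y+.2727)<.03)&(z>a)&(z<b)
    if m.sum(): print(a,m.sum(),(W[m].mean(0)*1000).round(1),np.ptp(W[m],axis=0).round(4), rect(W[m]))
s=get_state(); print(s['t'],s['force'],s['eef_pos'])
E
python3 go.py .6164 .0782 .457 168.3
```

```text
0.155 101 [ 471.3 -272.6  163.2] [0.0097 0.0057 0.0105] (array([ 471.7, -272.7]), array([5.7, 9.7]), 89.8)
0.17 58 [ 474.7 -272.7  179.9] [0.0023 0.0055 0.0189] (array([ 475. , -272.7]), array([5.5, 2.3]), 89.7)
0.19 63 [ 474.6 -272.6  199.6] [0.0023 0.0052 0.0195] (array([ 474.7, -272.7]), array([2.2, 5.2]), 1.6)
7.2 [-2.11315239 -1.04961597 -1.66158514] [0.6170669  0.07884379 0.45874954]
offset [ 0.05 -0.08  0.18] turn 0.15 t 7.2 q [ 0.44  0.24 -0.03 -0.   -1.3  -2.21] rp [-1.7990e+02 -1.5000e-01  1.6845e+02]
```

Request:
send_rows --motion '[{"offset": [0, -0.1, 0], "turn": 0}, {"offset": [0, -0.1, 2], "turn": 0}, {"offset": [0, -0.1, 5], "turn": 0}, {"offset": [0, -0.1, 8], "turn": 0}, {"offset": [0, -0.1, 9.7], "turn": 0}, {"offset": [0, -0.1, 10.2], "turn": 0}, {"offset": [0, -0.1, 10.2], "turn": 0}, {"offset": [0, -0.1, 10.2], "turn": 0}]'

```text
t: 8.0
eef_pos: [0.6171, 0.0765, 0.36]
ee_rot: [3.141, 0.002, 2.938]
force: [0.4, -0.4, -0.9]
width: 0.016
```

```bash
python3 go.py .6164 .0782 .3545 168.3; python3 -c "
from h import *
print(get_state()['force'])"
```

```text
offset [0.1  0.16 0.55] turn 0.03 t 8.0 q [ 0.44  0.3  -0.18  0.   -1.09 -2.21] rp [1.7996e+02 1.0000e-01 1.6833e+02]
[ 0.37469237 -0.35176472 -0.85567136]
```

Request:
send_rows --motion '[{"offset": [0.1, 0.15, 0], "turn": 0}, {"offset": [0.1, 0.15, 0.3], "turn": 0}, {"offset": [0.1, 0.15, 0.6], "turn": 0}, {"offset": [0.1, 0.15, 0.6], "turn": 0}]'

```text
t: 8.4
eef_pos: [0.6159, 0.0787, 0.3522]
ee_rot: [-3.141, -0.001, 2.938]
force: [-1.3, 1.1, -1.4]
width: 0.0157
```

Request:
send_rows --motion '[{"offset": [0, 0, 0.3], "turn": 0}, {"offset": [0, 0, 0.5], "turn": 0}, {"offset": [0, 0, 0.7], "turn": 0}, {"offset": [0, 0, 0.7], "turn": 0}]'

```text
t: 8.8
eef_pos: [0.616, 0.0786, 0.3451]
ee_rot: [-3.141, -0.001, 2.938]
force: [-0.1, 0.2, -2.1]
width: 0.0158
```

```bash
python3 go.py .6164 .0782 .3455 168.3; python3 -c "
from h import *
print(get_state()['force'])"
```

```text
offset [-0.05 -0.03 -0.04] turn 0.06 t 8.8 q [ 0.44  0.31 -0.19 -0.   -1.06 -2.21] rp [-1.7998e+02 -4.0000e-02  1.6836e+02]
[-0.06219354  0.19050159 -2.12073913]
```

Force z still shows only the key's weight with the foot about 4 mm below the cap top, so it went straight in. I continue gently to turning depth.

Request:
send_rows --motion '[{"offset": [0, 0, 0.2], "turn": 0}, {"offset": [0, 0, 0.4], "turn": 0}, {"offset": [0, 0, 0.5], "turn": 0}, {"offset": [0, 0, 0.5], "turn": 0}]'

```text
t: 9.2
eef_pos: [0.616, 0.0786, 0.3403]
ee_rot: [-3.141, -0.0, 2.938]
force: [-0.2, 0.6, -0.7]
width: 0.0156
```

Request:
send_rows --motion '[{"offset": [0, 0, 0.2], "turn": 0}, {"offset": [0, 0, 0.4], "turn": 0}, {"offset": [0, 0, 0.6], "turn": 0}, {"offset": [0, 0, 0.6], "turn": 0}]'

```text
t: 9.6
eef_pos: [0.6159, 0.0785, 0.3341]
ee_rot: [-3.141, -0.001, 2.938]
force: [1.6, 0.1, -1.5]
width: 0.0158
```

Request:
send_rows --motion '[{"offset": [0, 0, 0], "turn": 0}, {"offset": [0, 0, 0], "turn": 0}]'

```text
t: 9.8
eef_pos: [0.6161, 0.0786, 0.3347]
ee_rot: [3.142, 0.0, 2.938]
force: [-0.7, 0.2, -1.9]
width: 0.0157
```

Request:
send_rows --motion '[{"offset": [0, 0, 0], "turn": -8}, {"offset": [0, 0, 0], "turn": -16}, {"offset": [0, 0, 0], "turn": -24}, {"offset": [0, 0, 0], "turn": -32}, {"offset": [0, 0, 0], "turn": -39}, {"offset": [0, 0, 0], "turn": -45}, {"offset": [0, 0, 0], "turn": -45}]' --squeeze 58

```text
t: 10.5
eef_pos: [0.6161, 0.0786, 0.3347]
ee_rot: [-3.142, 0.0, -2.558]
force: [-0.3, 0.1, -1.3]
width: 0.0158
```

```bash
python3 go.py .616 .0786 .3345 -101.7; python3 -c "
from h import *
print(get_state()['force'],get_state()['moment'])"
```

```text
offset [0.01 0.   0.02] turn -44.85 t 10.5 q [ 0.44  0.32 -0.21  0.   -1.04 -1.43] rp [-1.8000e+02  1.0000e-02 -1.4655e+02]
[-0.3346254   0.08000104 -1.28982776] [0.03642133 0.02871226 0.05744049]
```

Request:
send_rows --motion '[{"offset": [0, 0, 0], "turn": -8}, {"offset": [0, 0, 0], "turn": -16}, {"offset": [0, 0, 0], "turn": -24}, {"offset": [0, 0, 0], "turn": -32}, {"offset": [0, 0, 0], "turn": -39}, {"offset": [0, 0, 0], "turn": -45}, {"offset": [0, 0, 0], "turn": -45}, {"offset": [0, 0, 0], "turn": -45}]'

```text
t: 11.3
eef_pos: [0.6161, 0.0786, 0.3346]
ee_rot: [-3.142, 0.0, -1.779]
force: [0.1, -0.6, -1.6]
width: 0.0155
```

```bash
python3 go.py .616 .0786 .3345 -101.7; python3 -c "
from h import *
print(get_state()['force'],get_state()['moment'])"
```

```text
offset [-0.    0.01  0.01] turn -0.23 t 11.3 q [ 0.44  0.32 -0.21 -0.   -1.04 -0.65] rp [-180.      0.   -101.93]
[ 0.12705787 -0.55394306 -1.61009352] [ 0.03665554  0.11493831 -0.00045079]
```

Request:
send_rows --motion '[{"offset": [0, 0, -0.2], "turn": -45}, {"offset": [0, 0, -0.4], "turn": -45}, {"offset": [0, 0, -0.6], "turn": -45}, {"offset": [0, 0, -0.6], "turn": -45}]'

```text
t: 11.7
eef_pos: [0.616, 0.0786, 0.3404]
ee_rot: [3.141, 0.0, -1.172]
force: [0.5, -0.1, -3.6]
width: 0.0157
```

My last call wrongly repeated the −45° turn, since turns count from the start of the call. I lower back to turning depth and undo the overshoot.

Request:
send_rows --motion '[{"offset": [0, 0, 0.3], "turn": 0}, {"offset": [0, 0, 0.6], "turn": 0}, {"offset": [0, 0, 0.6], "turn": 0}]'

```text
t: 12.0
eef_pos: [0.6159, 0.0785, 0.334]
ee_rot: [3.141, 0.0, -1.179]
force: [0.1, -0.1, -1.6]
width: 0.0157
```

```bash
python3 go.py .616 .0786 .3345 -101.7; python3 -c "
from h import *
print(get_state()['force'],get_state()['moment'])"
```

```text
offset [-0.   -0.01 -0.05] turn 34.16 t 12.0 q [ 0.44  0.32 -0.21 -0.   -1.04 -0.05] rp [179.95   0.   -67.54]
[ 0.14091248 -0.05734617 -1.55444838] [0.00980074 0.15403134 0.00049717]
```

Request:
send_rows --motion '[{"offset": [0, 0, 0], "turn": 8}, {"offset": [0, 0, 0], "turn": 16}, {"offset": [0, 0, 0], "turn": 24}, {"offset": [0, 0, 0], "turn": 31}, {"offset": [0, 0, 0], "turn": 34.2}, {"offset": [0, 0, 0], "turn": 34.2}, {"offset": [0, 0, 0], "turn": 34.2}]'

```text
t: 12.7
eef_pos: [0.6161, 0.0786, 0.3346]
ee_rot: [-3.141, 0.0, -1.771]
force: [-0.5, 0.5, -1.6]
width: 0.0155
```

```bash
python3 go.py .616 .0786 .3345 -101.7; python3 -c "
from h import *
print(get_state()['force'],get_state()['moment'])"
```

```text
offset [0.   0.01 0.01] turn 0.25 t 12.7 q [ 0.44  0.32 -0.21  0.   -1.04 -0.64] rp [-179.99    0.   -101.45]
[-0.45317027  0.46835415 -1.58436811] [ 0.06287202  0.13786678 -0.03584019]
```

Request:
send_rows --motion '[{"offset": [0, 0, -0.2], "turn": 0}, {"offset": [0, 0, -0.4], "turn": 0}, {"offset": [0, 0, -0.6], "turn": 0}, {"offset": [0, 0, -0.7], "turn": 0}, {"offset": [0, 0, -0.8], "turn": 0}, {"offset": [0, 0, -1], "turn": 0}, {"offset": [0, 0, -1.2], "turn": 0}, {"offset": [0, 0, -1.2], "turn": 0}]'

```text
t: 13.5
eef_pos: [0.6161, 0.0786, 0.3469]
ee_rot: [-3.141, 0.0, -1.771]
force: [-0.0, 0.1, -4.9]
width: 0.0157
```

Request:
send_rows --motion '[{"offset": [0, 0, -0.3], "turn": 0}, {"offset": [0, 0, -0.8], "turn": 0}, {"offset": [0, 0, -1.4], "turn": 0}, {"offset": [0, 0, -2], "turn": 0}, {"offset": [0, 0, -2.6], "turn": 0}, {"offset": [0, 0, -3.0], "turn": 0}, {"offset": [0, 0, -3.0], "turn": 0}]'

```text
t: 14.2
eef_pos: [0.6162, 0.0786, 0.3775]
ee_rot: [-3.14, 0.001, -1.771]
force: [0.3, -0.4, -4.6]
width: 0.016
```

```bash
python3 go.py .616 .0786 .3345 -101.7; python3 -c "
from h import *
print(get_state()['force'],get_state()['moment'])"
```

```text
offset [0.01 0.03 4.3 ] turn 0.24 t 14.2 q [ 0.44  0.29 -0.15  0.   -1.13 -0.64] rp [-1.7993e+02  4.0000e-02 -1.0146e+02]
[ 0.30941059 -0.44855202 -4.64695123] [0.03276996 0.06362061 0.05870711]
```

Request:
send_rows --motion '[{"offset": [0, 0, -0.8], "turn": 0}, {"offset": [0, 0, -2], "turn": 0}, {"offset": [0, 0, -3.5], "turn": 0}, {"offset": [0, 0, -5], "turn": 0}, {"offset": [0, 0, -6.5], "turn": 0}, {"offset": [0, 0, -8], "turn": 0}, {"offset": [0, 0, -9], "turn": 0}, {"offset": [0, 0, -9.5], "turn": 0}]'

```text
t: 15.0
eef_pos: [0.6161, 0.0786, 0.4733]
ee_rot: [-3.14, 0.001, -1.771]
force: [0.1, -0.2, -4.9]
width: 0.016
```

Request:
send_rows --motion '[{"offset": [0, 0, -0.8], "turn": 0}, {"offset": [0, 0, -1.2], "turn": 0}, {"offset": [0, 0, -1.2], "turn": 0}, {"offset": [0, 0, -1.2], "turn": 0}]'

```text
t: 15.4
eef_pos: [0.616, 0.0786, 0.4831]
ee_rot: [3.141, -0.0, -1.771]
force: [0.4, 0.1, -4.8]
width: 0.0155
```

```bash
python3 - <<'E'
from h import *
from m2 import rect
s=get_state(); print(s['t'],s['eef_pos'],s['force'])
f=grab('side'); g=grab('scene')
b=[cv2.resize(i,(400,400),interpolation=cv2.INTER_CUBIC) for i in (f['frame'][160:360,110:310],g['frame'][130:330,200:400])]
cv2.imwrite('pics/l1.png',np.hstack(b))
for n,h in(('side',f),('scene',g)):
    W=pts(h); x,y,z=W[...,0],W[...,1],W[...,2]
    m=((np.hypot(x-.618,y-.086)<.045)&(z>.195)&(z<.207)).astype(np.uint8); v,u=np.nonzero(m)
    if len(u): print(n,len(u),rect(ray(h,np.c_[u,v],.2)),np.median(z[m>0]))
E
python3 go.py .545 .237 .48 -101.7
```

```text
15.4 [0.61602069 0.07861703 0.48312234] [ 0.42997509  0.09993406 -4.80616496]
side 231 (array([614.6,  88.1]), array([46.9, 46.3]), 77.7) 0.1969988093606755
scene 220 (array([620.1,  87.9]), array([46.5, 45.9]), 79.4) 0.19633741930058363
offset [-14.11  10.11   0.3 ] turn 0.23 t 15.5 q [ 0.44  0.23  0.01 -0.   -1.35 -0.64] rp [ 1.7995e+02 -3.0000e-02 -1.0147e+02]
```

View pics/l1.png

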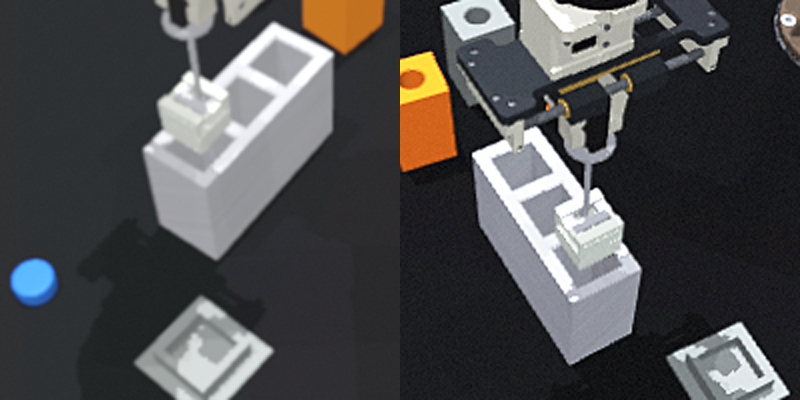

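The carrier hangs upright and clear of the block. I move gently past the receiver, to look straight down on it.

```bash
python3 go.py .561 .313 .483 -104.3
```

```text
offset [-21.88  10.05  -0.  ] turn 2.83 t 15.5 q [ 0.44  0.23  0.01 -0.   -1.35 -0.64] rp [ 1.7995e+02 -3.0000e-02 -1.0147e+02]
```

Request:
send_rows --motion '[{"offset": [-0.9, 0.4, 0], "turn": 0}, {"offset": [-2.7, 1.2, 0], "turn": 0}, {"offset": [-5.4, 2.5, 0], "turn": 0.5}, {"offset": [-8.2, 3.8, 0], "turn": 1}, {"offset": [-11, 5, 0], "turn": 1.5}, {"offset": [-13.8, 6.3, 0], "turn": 2}, {"offset": [-16.5, 7.6, 0], "turn": 2.8}, {"offset": [-18.7, 8.6, 0], "turn": 2.8}]'

```text
t: 16.3
eef_pos: [0.5681, 0.281, 0.4833]
ee_rot: [3.141, -0.0, -1.819]
force: [0.6, -0.3, -3.8]
width: 0.016
```

Request:
send_rows --motion '[{"offset": [-1.5, 0.7, 0], "turn": 0}, {"offset": [-2.5, 1.2, 0], "turn": 0}, {"offset": [-3.1, 1.4, 0], "turn": 0}, {"offset": [-3.1, 1.4, 0], "turn": 0}, {"offset": [-3.1, 1.4, 0], "turn": 0}]'

```text
t: 16.8
eef_pos: [0.5632, 0.3119, 0.4836]
ee_rot: [3.142, -0.0, -1.82]
force: [-0.6, -0.4, -4.0]
width: 0.0158
```

```bash
python3 - <<'E'
from h import *
from m2 import rect
s=get_state(); print(s['t'],s['eef_pos'],s['force'],np.degrees(s['ee_rot']).round(2))
f=grab('wrist'); cv2.imwrite('pics/r1.png',f['frame'])
W=pts(f); x,y,z=W[...,0],W[...,1],W[...,2]
def go(lab,c,R,a,b,zt,k=3):
    m=((np.hypot(x-c[0],y-c[1])<R)&(z>a)&(z<b)).astype(np.uint8); m&=cv2.morphologyEx(m,cv2.MORPH_OPEN,np.ones((k,k),np.uint8)); v,u=np.nonzero(m)
    if len(u): print(lab,len(u),rect(ray(f,np.c_[u,v],zt)),np.median(z[m>0]))
go('rim',(.546,.237),.055,.0215,.031,.026)
go('floor',(.546,.237),.04,.0055,.0125,.008)
go('foot',(.546,.237),.075,.0,.031,.002)
t=s['eef_pos']
go('carrier',(t[0],t[1]+.006),.045,.19,.204,.1976)
m=((np.hypot(x-t[0],y-t[1])<.05)&(z>.15)&(z<.21)); print(np.percentile(W[m],[2,98],axis=0).round(4))
E
```

```text
16.8 [0.56323864 0.31187587 0.4835559 ] [-0.60686238 -0.36511931 -3.95567429] [ 1.8000e+02 -2.0000e-02 -1.0429e+02]
rim 1333 (array([547.8, 235.6]), array([66.3, 67.3]), 75.5) 0.02526664612426338
floor 1646 (array([547.6, 236.3]), array([50.8, 50.9]), 74.7) 0.007221878512150226
foot 5786 (array([547.8, 235.9]), array([95.7, 95.5]), 74.7) 0.006345663245953176
carrier 1747 (array([564.2, 311.4]), array([33.8, 45.5]), 75.7) 0.19417063942701573
[[0.5408 0.2919 0.1572]
 [0.5875 0.3293 0.1985]]
```

View pics/r1.png

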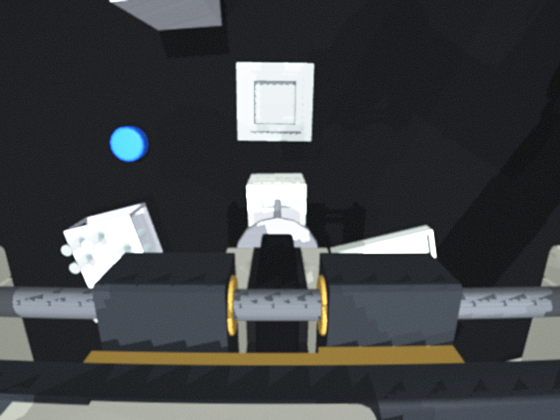

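```bash
python3 go.py .5454 .230 .41 -105
```

```text
offset [ 8.35 -0.29  7.37] turn 0.69 t 16.85 q [ 0.81  0.27  0.06  0.   -1.36 -1.06] rp [-1.8000e+02 -1.0000e-02 -1.0431e+02]
```

Request:
send_rows --motion '[{"offset": [0.6, 0, 0.5], "turn": 0}, {"offset": [2, 0, 1.5], "turn": 0.3}, {"offset": [3.8, -0.1, 3], "turn": 0.7}, {"offset": [5.6, -0.2, 4.5], "turn": 0.7}, {"offset": [7.2, -0.3, 6], "turn": 0.7}, {"offset": [8.1, -0.3, 7], "turn": 0.7}, {"offset": [8.35, -0.3, 7.4], "turn": 0.7}, {"offset": [8.35, -0.3, 7.4], "turn": 0.7}]'

```text
t: 17.65
eef_pos: [0.5454, 0.2304, 0.4095]
ee_rot: [3.142, -0.0, -1.833]
force: [0.2, 0.3, -3.7]
width: 0.0154
```

Request:
send_rows --motion '[{"offset": [0, 0, 0], "turn": 0}, {"offset": [0, 0, 0], "turn": 0}]'

```text
t: 17.85
eef_pos: [0.5457, 0.2314, 0.4102]
ee_rot: [-3.141, 0.001, -1.831]
force: [-0.0, 0.1, -4.7]
width: 0.0159
```

```bash
python3 go.py .5454 .230 .36 -105
python3 - <<'E'
from h import *
from m2 import rect
s=get_state(); zt=s['eef_pos'][2]-.3305+.045; t=s['eef_pos']
for n in('scene','side'):
    h=grab(n); W=pts(h); x,y,z=W[...,0],W[...,1],W[...,2]
    m=((np.hypot(x-t[0]-.002,y-t[1]-.006)<.045)&(abs(z-zt)<.006)).astype(np.uint8);m&=cv2.morphologyEx(m,cv2.MORPH_OPEN,np.ones((2,2),np.uint8)); v,u=np.nonzero(m)
    print(n,len(u),rect(ray(h,np.c_[u,v],zt)),np.median(z[m>0]),zt)
E
```

```text
offset [ 0.15 -0.01  5.02] turn 0.07 t 17.85 q [ 0.73  0.22 -0.17  0.   -1.18 -0.99] rp [-1.7995e+02  5.0000e-02 -1.0493e+02]
scene 254 (array([549.7, 240.2]), array([44.7, 48.3]), 74.1) 0.12227921971645955 0.12474558542343701
side 195 (array([538.9, 255.9]), array([55.9, 28.1]), 26.5) 0.1232937440447377 0.12474558542343701
```

Request:
send_rows --motion '[{"offset": [0.15, 0.06, 0.3], "turn": 0}, {"offset": [0.15, 0.06, 1.2], "turn": 0}, {"offset": [0.15, 0.06, 2.4], "turn": 0}, {"offset": [0.15, 0.06, 3.5], "turn": 0}, {"offset": [0.15, 0.06, 4.3], "turn": 0}, {"offset": [0.15, 0.06, 4.7], "turn": 0}, {"offset": [0.15, 0.06, 4.7], "turn": 0}]'

```text
t: 18.65
eef_pos: [0.5443, 0.2294, 0.3617]
ee_rot: [3.141, -0.001, -1.832]
force: [0.2, -0.6, -3.3]
width: 0.0158
```

Request:
send_rows --motion '[{"offset": [0, 0, 0.2], "turn": 0}, {"offset": [0, 0, 0.4], "turn": 0}, {"offset": [0, 0, 0.6], "turn": 0}, {"offset": [0, 0, 0.8], "turn": 0}, {"offset": [0, 0, 1.0], "turn": 0}, {"offset": [0, 0, 1.2], "turn": 0}, {"offset": [0, 0, 1.2], "turn": 0}]'

```text
t: 19.35
eef_pos: [0.5443, 0.2294, 0.3502]
ee_rot: [3.141, -0.0, -1.832]
force: [0.2, -0.4, -3.4]
width: 0.0156
```

Request:
send_rows --motion '[{"offset": [0, 0, 0], "turn": 0}]'

```text
t: 19.45
eef_pos: [0.5444, 0.2295, 0.3505]
ee_rot: [3.142, -0.0, -1.832]
force: [-0.3, 0.2, -4.4]
width: 0.0155
```

Request:
send_rows --motion '[{"offset": [0, 0, 0.2], "turn": 0}, {"offset": [0, 0, 0.4], "turn": 0}, {"offset": [0, 0, 0.6], "turn": 0}, {"offset": [0, 0, 0.8], "turn": 0}, {"offset": [0, 0, 0.9], "turn": 0}, {"offset": [0, 0, 1.0], "turn": 0}, {"offset": [0, 0, 1.0], "turn": 0}]'

```text
t: 20.15
eef_pos: [0.5444, 0.2295, 0.3404]
ee_rot: [3.141, -0.0, -1.832]
force: [0.1, 0.5, -4.1]
width: 0.0158
```

Request:
send_rows --motion '[{"offset": [0, 0, 0.1], "turn": 0}, {"offset": [0, 0, 0.2], "turn": 0}, {"offset": [0, 0, 0.3], "turn": 0}, {"offset": [0, 0, 0.4], "turn": 0}, {"offset": [0, 0, 0.4], "turn": 0}]'

```text
t: 20.65
eef_pos: [0.5445, 0.2295, 0.3367]
ee_rot: [-3.141, 0.0, -1.832]
force: [0.1, 0.2, -1.8]
width: 0.0156
```

Request:
send_rows --motion '[{"offset": [0, 0, 0], "turn": 0}, {"offset": [0, 0, 0], "turn": 0}]'

```text
t: 20.85
eef_pos: [0.5444, 0.2295, 0.3367]
ee_rot: [-3.141, 0.0, -1.832]
force: [-0.6, 0.4, -1.7]
width: 0.0155
```

Landed: the force dropped to the key's weight alone at the expected height. I check flatness and height numerically before turning free, after lowering to turning depth.

Request:
send_rows --motion '[{"offset": [0, 0, 0.1], "turn": 0}, {"offset": [0, 0, 0.3], "turn": 0}, {"offset": [0, 0, 0.4], "turn": 0}, {"offset": [0, 0, 0.4], "turn": 0}]'

```text
t: 21.25
eef_pos: [0.5443, 0.2294, 0.3323]
ee_rot: [3.141, -0.0, -1.832]
force: [-0.1, 0.3, -1.4]
width: 0.0156
```

```bash
python3 - <<'E'
from h import *
s=get_state(); print(s['t'],s['eef_pos'],s['force'],s['q'].round(2))
for n in('scene','side'):
    h=grab(n); W=pts(h); x,y,z=W[...,0],W[...,1],W[...,2]
    m=(np.hypot(x-.5475,y-.2365)<.03)&(z>.045)&(z<.062); P=W[m]
    A=np.c_[P[:,:2]-[.5475,.2365],np.ones(len(P))]; k=abs(P[:,2]-np.percentile(P[:,2],75))<.003
    c=np.linalg.lstsq(A[k],P[k,2],rcond=None)[0]; print(n,k.sum(),c.round(4),'rail plane: slope x,y, height')
E
```

```text
21.25 [0.54432604 0.22944057 0.3322916 ] [-0.14796606  0.30077415 -1.35566767] [ 0.73  0.28 -0.28 -0.   -1.01 -0.99]
scene 265 [-0.0052  0.0166  0.0516] rail plane: slope x,y, heightTraceback (most recent call last):
  File "<stdin>", line 6, in <module>
    return _quantile_unchecked(
        a, q, axis, out, overwrite_input, method, keepdims, weights)
    return _ureduce(a,
                    func=_quantile_ureduce_func,
    ...<5 lines>...
                    overwrite_input=overwrite_input,
                    method=method)
    r = func(a, **kwargs)
    result = _quantile(arr,
                       quantiles=q,
    ...<2 lines>...
                       out=out,
                       weights=wgt)
    slices_having_nans = np.isnan(arr[-1, ...])
                                  ~~~^^^^^^^^^
IndexError: index -1 is out of bounds for axis 0 with size 0
```

Request:
send_rows --motion '[{"offset": [0, 0, 0], "turn": 8}, {"offset": [0, 0, 0], "turn": 16}, {"offset": [0, 0, 0], "turn": 24}, {"offset": [0, 0, 0], "turn": 32}, {"offset": [0, 0, 0], "turn": 40}, {"offset": [0, 0, 0], "turn": 48}, {"offset": [0, 0, 0], "turn": 54}, {"offset": [0, 0, 0], "turn": 60}]'

```text
t: 22.15
eef_pos: [0.5444, 0.2295, 0.3326]
ee_rot: [-3.142, 0.0, -2.884]
force: [0.7, 0.1, -2.6]
width: 0.0156
```

Request:
send_rows --motion '[{"offset": [0, 0, 0], "turn": 8}, {"offset": [0, 0, 0], "turn": 16}, {"offset": [0, 0, 0], "turn": 24}, {"offset": [0, 0, 0], "turn": 30}, {"offset": [0, 0, 0], "turn": 30}, {"offset": [0, 0, 0], "turn": 30}]'

```text
t: 22.75
eef_pos: [0.5444, 0.2295, 0.3327]
ee_rot: [3.142, 0.0, 2.884]
force: [0.7, 0.0, -1.2]
width: 0.0158
```

```bash
python3 go.py .5444 .2295 .3325 165; python3 -c "
from h import *
print(get_state()['force'],get_state()['moment'])"
```

```text
offset [0.   0.   0.02] turn 0.22 t 22.75 q [ 0.73  0.28 -0.28  0.   -1.01 -2.56] rp [1.8000e+02 1.0000e-02 1.6522e+02]
[ 0.6545801   0.02444008 -1.16046852] [-0.0647131  -0.04718403 -0.03225524]
```

Lift slowly, checking that the carrier stays behind: the foot passes the cap between TCP 0.337 and 0.3475.

Request:
send_rows --motion '[{"offset": [0, 0, -0.2], "turn": 0}, {"offset": [0, 0, -0.4], "turn": 0}, {"offset": [0, 0, -0.6], "turn": 0}, {"offset": [0, 0, -0.8], "turn": 0}, {"offset": [0, 0, -0.9], "turn": 0}, {"offset": [0, 0, -0.9], "turn": 0}]'

```text
t: 23.35
eef_pos: [0.5444, 0.2295, 0.3418]
ee_rot: [3.141, 0.0, 2.881]
force: [-0.3, 0.9, -1.9]
width: 0.0158
```

Request:
send_rows --motion '[{"offset": [0, 0, 0], "turn": 0}]'

```text
t: 23.45
eef_pos: [0.5443, 0.2295, 0.3416]
ee_rot: [3.142, -0.0, 2.881]
force: [0.6, -0.8, -1.1]
width: 0.0159
```

Request:
send_rows --motion '[{"offset": [0, 0, -0.2], "turn": 0}, {"offset": [0, 0, -0.5], "turn": 0}, {"offset": [0, 0, -0.8], "turn": 0}, {"offset": [0, 0, -1.0], "turn": 0}, {"offset": [0, 0, -1.0], "turn": 0}]'

```text
t: 23.95
eef_pos: [0.5445, 0.2296, 0.3521]
ee_rot: [3.141, 0.001, 2.88]
force: [0.1, -0.0, -1.6]
width: 0.0156
```

Request:
send_rows --motion '[{"offset": [0, 0, 0], "turn": 0}]'

```text
t: 24.05
eef_pos: [0.5444, 0.2295, 0.3517]
ee_rot: [3.141, 0.0, 2.88]
force: [-0.3, 0.4, -1.9]
width: 0.0156
```

Request:
send_rows --motion '[{"offset": [0, 0, -1], "turn": 0}, {"offset": [0, 0, -3], "turn": 0}, {"offset": [0, 0, -6], "turn": 0}, {"offset": [0, 0, -9], "turn": 0}, {"offset": [0, 0, -11.5], "turn": 0}, {"offset": [0, 0, -12.5], "turn": 0}, {"offset": [0, 0, -12.5], "turn": 0}]'

```text
t: 24.75
eef_pos: [0.5444, 0.2295, 0.4782]
ee_rot: [3.139, 0.002, 2.88]
force: [-0.1, 0.5, -1.5]
width: 0.0158
```

```bash
python3 go.py .477 -.2726 .475 179.8
python3 - <<'E'
from h import *
from m2 import rect
for n in('scene','side'):
    h=grab(n); W=pts(h); x,y,z=W[...,0],W[...,1],W[...,2]
    m=(np.hypot(x-.5475,y-.2365)<.032)&(z>.0485)&(z<.056); P=W[m]
    A=np.c_[P[:,:2]-[.5475,.2365],np.ones(len(P))]
    c=np.linalg.lstsq(A,P[:,2],rcond=None)[0]; v,u=np.nonzero(m); print(n,m.sum(),c.round(4),rect(ray(h,np.c_[u,v],.053)))
g=pickle.load(open('pics/scene.pkl','rb'))['frame'];f=pickle.load(open('pics/side.pkl','rb'))['frame']
cv2.imwrite('pics/p1.png',np.hstack([cv2.resize(i,(400,400),interpolation=cv2.INTER_CUBIC) for i in(g[260:380,300:420],f[270:390,150:270])]))
E
```

```text
offset [ -6.45 -50.25   0.21] turn -14.76 t 24.75 q [ 0.73  0.18 -0.06  0.   -1.32 -2.56] rp [1.7986e+02 1.0000e-01 1.6504e+02]
scene 316 [0.0045 0.0134 0.0517] (array([547.7, 237.3]), array([46.2, 48.8]), 76.2)
side 397 [-0.0015 -0.0144  0.0517] (array([544.3, 236.8]), array([49. , 48.6]), 75.7)
```

View pics/p1.png

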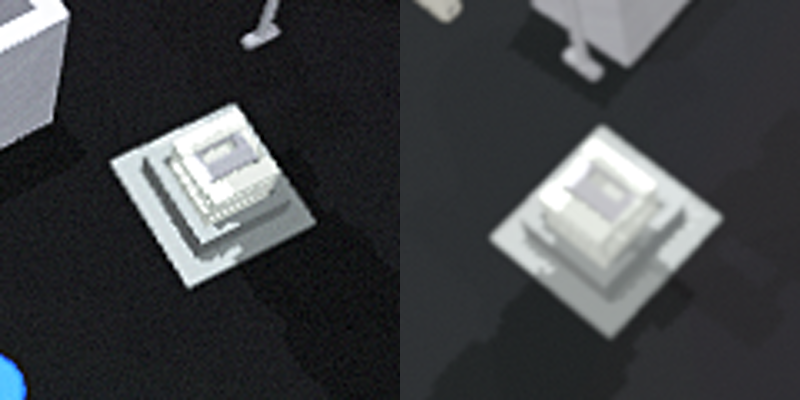

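The carrier stands level in the pocket, with its rail tops about 52 mm up (53 mm expected) and the key clear. Now I carry the key back to its stand.

Request:
send_rows --motion '[{"offset": [-0.3, -2, 0], "turn": -2}, {"offset": [-0.8, -6, 0], "turn": -4}, {"offset": [-1.3, -10, 0], "turn": -6}, {"offset": [-1.9, -15, 0], "turn": -8}, {"offset": [-2.6, -20, 0], "turn": -10}, {"offset": [-3.2, -25, 0], "turn": -12}, {"offset": [-3.9, -30, 0], "turn": -14}, {"offset": [-4.5, -35, 0], "turn": -14.7}]'

```text
t: 25.65
eef_pos: [0.4968, -0.12, 0.4751]
ee_rot: [3.142, -0.002, 3.139]
force: [1.5, 0.7, -2.0]
width: 0.0156
```

Request:
send_rows --motion '[{"offset": [-0.6, -5, 0], "turn": 0}, {"offset": [-1.2, -9, 0], "turn": 0}, {"offset": [-1.6, -12, 0], "turn": 0}, {"offset": [-1.6, -14, 0], "turn": 0}, {"offset": [-1.6, -14.5, 0], "turn": 0}, {"offset": [-1.6, -14.5, 0], "turn": 0}]'

```text
t: 26.25
eef_pos: [0.5129, -0.2638, 0.4748]
ee_rot: [3.141, -0.003, 3.135]
force: [-0.1, 0.2, -1.7]
width: 0.0158
```

```bash
python3 go.py .477 -.2726 .47 179.8
```

```text
offset [ 3.58 -0.9   0.49] turn -0.16 t 26.25 q [-0.14  0.16 -0.1  -0.   -1.32 -1.44] rp [ 1.7996e+02 -1.6000e-01  1.7964e+02]
```

Request:
send_rows --motion '[{"offset": [1.5, -0.4, 0], "turn": 0}, {"offset": [3.6, -0.9, 0], "turn": 0}, {"offset": [3.6, -0.9, 0.2], "turn": 0}, {"offset": [3.6, -0.9, 0.2], "turn": 0}, {"offset": [3.6, -0.9, 0.2], "turn": 0}]'

```text
t: 26.75
eef_pos: [0.4771, -0.2715, 0.4747]
ee_rot: [3.142, 0.0, 3.138]
force: [0.9, 1.1, -1.4]
width: 0.0154
```

```bash
python3 go.py .477 -.2726 .312 179.8
```

```text
offset [ 0.02 -0.11 16.27] turn -0.02 t 26.75 q [-0.16  0.11 -0.15 -0.   -1.3  -1.41] rp [1.8000e+02 3.0000e-02 1.7978e+02]
```

Request:
send_rows --motion '[{"offset": [0, -0.1, 1.5], "turn": 0}, {"offset": [0, -0.1, 3], "turn": 0}, {"offset": [0, -0.1, 4.5], "turn": 0}, {"offset": [0, -0.1, 6.5], "turn": 0}, {"offset": [0, -0.1, 9], "turn": 0}, {"offset": [0, -0.1, 11.5], "turn": 0}, {"offset": [0, -0.1, 13.5], "turn": 0}, {"offset": [0, -0.1, 15], "turn": 0}]'

```text
t: 27.55
eef_pos: [0.4772, -0.2726, 0.323]
ee_rot: [3.141, -0.002, 3.138]
force: [-0.7, -0.3, -1.9]
width: 0.0159
```

Request:
send_rows --motion '[{"offset": [0, 0, 0.5], "turn": 0}, {"offset": [0, 0, 0.9], "turn": 0}, {"offset": [0, 0, 1.1], "turn": 0}, {"offset": [0, 0, 1.1], "turn": 0}]'

```text
t: 27.95
eef_pos: [0.4773, -0.2731, 0.314]
ee_rot: [-3.141, 0.001, 3.137]
force: [-0.6, -0.2, -2.2]
width: 0.0159
```

```bash
python3 go.py .477 -.2726 .3085 179.8; python3 -c "
from h import *
print(get_state()['force'],get_state()['moment'])"
```

```text
offset [0.03 0.05 0.55] turn -0.05 t 27.95 q [-0.16  0.23 -0.39  0.   -0.95 -1.41] rp [-1.7999e+02  4.0000e-02  1.7975e+02]
[-0.55256441 -0.19914368 -2.15751538] [-0.06559367  0.02074117 -0.01371822]
```

Request:
send_rows --motion '[{"offset": [0, 0, 0.15], "turn": 0}, {"offset": [0, 0, 0.3], "turn": 0}, {"offset": [0, 0, 0.4], "turn": 0}, {"offset": [0, 0, 0.5], "turn": 0}, {"offset": [0, 0, 0.5], "turn": 0}]'

```text
t: 28.45
eef_pos: [0.4771, -0.2732, 0.3086]
ee_rot: [-3.142, 0.0, 3.137]
force: [-0.1, 0.1, -1.5]
width: 0.0157
```

Request:
send_rows --motion '[{"offset": [0, 0, 0.05], "turn": 0}, {"offset": [0, 0, 0.05], "turn": 0}]'

```text
t: 28.65
eef_pos: [0.477, -0.2731, 0.3085]
ee_rot: [-3.141, 0.0, 3.137]
force: [-0.9, 1.1, 3.9]
width: 0.0161
```

The collar is on the stand, so I release it and withdraw straight up.

Request:
send_rows --motion '[{"offset": [0, 0, 0], "turn": 0}, {"offset": [0, 0, 0], "turn": 0}, {"offset": [0, 0, 0], "turn": 0}, {"offset": [0, 0, 0], "turn": 0}]' --hand 0 --squeeze 10

```text
t: 29.05
eef_pos: [0.4771, -0.2732, 0.308]
ee_rot: [3.142, -0.0, 3.137]
force: [-0.7, 0.8, 0.4]
width: 0.0413
```

Request:
send_rows --motion '[{"offset": [0, 0, -1], "turn": 0}, {"offset": [0, 0, -3], "turn": 0}, {"offset": [0, 0, -6], "turn": 0}, {"offset": [0, 0, -9], "turn": 0}, {"offset": [0, 0, -12], "turn": 0}, {"offset": [-3, 0, -14], "turn": 0}, {"offset": [-7, 0, -14], "turn": 0}, {"offset": [-8, 0, -14], "turn": 0}]'

```text
t: 29.85
eef_pos: [0.5596, -0.2734, 0.449]
ee_rot: [-3.141, 0.002, 3.138]
force: [0.6, -0.3, -0.6]
width: 0.0439
```

```bash
python3 - <<'E'
from h import *
from m2 import rect
s=get_state(); print(s['t'],s['eef_pos'],s['force'],s['width'])
f=grab('wrist'); W=pts(f); x,y,z=W[...,0],W[...,1],W[...,2]
for lab,R,a,b,zt,k in(('handle',.06,.170,.19,.1785,5),('collar',.05,.1207,.13,.123,3),('stand',.06,.111,.1207,.118,5)):
    m=((np.hypot(x-.475,y+.268)<R)&(z>a)&(z<b)).astype(np.uint8); m&=cv2.morphologyEx(m,cv2.MORPH_OPEN,np.ones((k,k),np.uint8)); v,u=np.nonzero(m)
    print(lab,len(u),rect(ray(f,np.c_[u,v],zt)),np.median(z[m>0]))
g=grab('scene')
cv2.imwrite('pics/z.png',np.hstack([cv2.resize(i,(400,300)) for i in(f['frame'],g['frame'])]))
E
```

```text
29.85 [ 0.55962277 -0.27337969  0.44903106] [ 0.56422302 -0.30442389 -0.64872823] 0.043878384874210176
handle 1039 (array([ 477.7, -273.5]), array([15.9, 29. ]), 89.8) 0.17908763984160897
collar 1018 (array([ 477.6, -273.6]), array([42.7, 41.9]), 89.7) 0.12226672240595149
stand 4736 (array([ 476.4, -272.4]), array([69.7, 70.2]), 75.8) 0.11728431047027818
```

View pics/z.png

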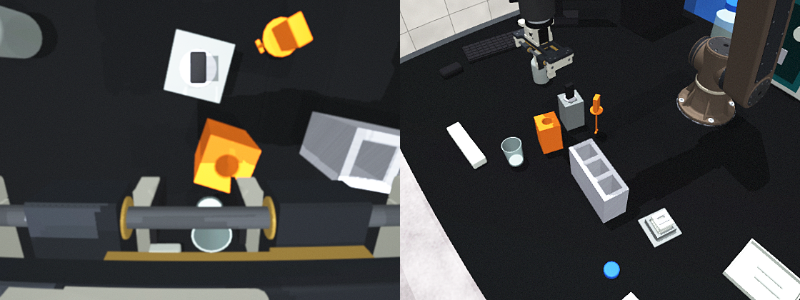

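The key hangs upright in the grey stand (handle at (198,67) left), with the same heights as at the start. The carrier sits in the receiver at (660,225) in the right half. Handing in.

```bash
python3 -c "
from station import *
print(job_done())"
```

```text
the job is handed in; nothing more can be done
None
```

The job is done and handed in at about 30 s of the 72 s. The carrier is in the receiver's pocket and the key is back on its grey stand.

**Key into the carrier:** I took the key from the grey stand and lowered it into the +y well. The T-foot went into the shifted slot on the first try, with no pressing force to be seen. I then turned it a quarter turn and lifted the carrier out at about 0.3 kg.

**Setting down:** I lowered the carrier gently into the pocket, turned the key free, and hung it back with its collar on the stand. The plain inserts were not touched.

**One slip:** At the bottom of the well I repeated a turn by mistake. The key went about 35° too far and rose 6 mm inside the cavity, up to 3.6 N downward at the wrist including the key's own weight. I lowered it, turned it back, and then lifted normally.

**Last checks:**
- **Carrier:** it is level (slope under 0.02). Its rail tops measured about 52 mm high against 53 mm expected, and the cameras read stand and block heights about 1 mm low as well. Its centre was within about 1–2 mm of the pocket's.
- **Key:** the handle top is at 179 mm and the collar at 122 mm, the same as before it was taken. It stands upright, and the gripper is clear of everything.
- **Disagreements:** the scene and side cameras differed by up to 4 mm sideways, so I trusted the wrist camera. One mid-task side-camera check gave no usable reading because the view was blocked.

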